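Shim the rocking microscope

TASK

The inspection microscope rocks because the front-left foot of its base hangs clear of the bench. Push the orange wedge along the bench, thin end first, under that foot until it is snug and carries the foot, but stop before it jacks the base up out of level; then press down firmly (10 N or more, for about half a second) on the cap directly above that foot to check that it no longer rocks, and let go. Only slide the wedge, never pick it up, and do not shove the microscope or disturb the phone on it or the other things on the bench.

Things in the scene. Friction and masses are not known exactly. Their poses are not given: they have to be found in the camera images.
- microscope: video microscope, 4 kg, loose, level on three of its four feet; origin on the bench under the middle of its base, x to its rear, y left. Off-white base plate 190 x 206 mm (x, y), 24 to 38 mm above the bench; lugs at x = +-70 mm reach to y = +-145 mm, 25 to 37 mm high. Stays put under pushes to about 15 N; pressing down on or lifting the unshimmed high foot with 6 to 8 N tips it
- lens (a point): lowest point of the dark lens tube (radius 26 mm) over the base's middle, 153 mm above the bench. Behind it, at x = +70 mm in the microscope's frame, stands the column with focus block and, on top, a screen 165 mm wide, up to 390 mm above the bench
- foot_bottom (a point): lowest point of the foot that hangs clear: black rubber dome, 12 mm radius, under the front-left lug, at x = -70, y = +122 mm in the microscope's frame, 5 to 9 mm above the bench (differs each time). The wedge slides with under 1 N until this foot bears on it, then the resistance climbs over a few mm; a push of 3 to 8 N seats it and friction then holds it; well over 10 N jacks the base up
- foot_cap (a point): centre of the top face of the steel cap (16 mm diameter) over the same foot, 42 mm above foot_bottom, so 47 to 51 mm above the bench: the place to press down. The foot's screw is stiff and does not give
- wedge: orange hard plastic wedge lying flat, 100 x 50 mm (x, y), 70 g; origin at the centre of its underside. x points to the thin end: 3 mm thick at x = +50 mm, rising evenly to 15 mm at the blunt end x = -50 mm, whose upright face (50 mm wide) is the one to push. Starts left of the microscope, thin end 30 to 95 mm from the foot and roughly towards it, up to 15 degrees askew
- phone: opened phone, 150 x 72 x 8 mm, dark, lying on the microscope's base plate under the lens (it moves with the base); origin at the centre of its underside
- magnetizer: green screwdriver magnetizer block, 52 x 50 x 30 mm; origin at the centre of its underside; leave alone
- dispenser: turquoise round solvent dispenser with steel lid, 62 mm diameter, 90 mm tall; origin at the centre of its underside; leave alone
- solder_reel: small solder reel lying flat, white flanges, 56 mm diameter, 24 mm tall; origin at the centre of its underside; leave alone
- flux_jar: amber flux jar with black cap, 44 mm diameter, 35 mm tall; origin at the centre of its underside; leave alone
- tin: flat aluminium tin, 95 x 65 x 20 mm; origin at the centre of its underside; leave alone
- screwdriver: red-handled screwdriver lying on the bench, 160 mm long, under 30 mm high, along its x axis; leave alone
Mind the look-alikes: they are no part of the job. Of the things like the wedge, leave any that is brown or yellow; of the rest the larger one is meant.

How it is judged:
On the way, in this order (a step that is already met when the one before it is completed fails the run):
1. the wedge has been pushed under the high foot and carries it (more than 0.5 N), base still level (x of foot_bottom in the frame of wedge between -0.045 and 0.048 m and y of foot_bottom in the frame of wedge between -0.018 and 0.018 m and angle between microscope's own z axis and vertical below 0.007 rad and contact force between wedge and microscope above 0.5 N), for 0.2 s.
2. the base is pressed down with more than 8 N over that foot, the wedge takes the load and the base stays level (x of foot_bottom in the frame of wedge between -0.045 and 0.048 m and y of foot_bottom in the frame of wedge between -0.018 and 0.018 m and angle between microscope's own z axis and vertical below 0.007 rad and contact force between the fingers and microscope above 8 N and horizontal distance between the grasp point and foot_cap below 0.05 m and contact force between wedge and microscope above 7 N), for 0.15 s.
At the end, for the whole second after the job is handed in: the wedge flat on the bench under the high foot (foot within 18 mm of its midline, not beyond its ends), carrying more than 0.5 N; base level within 0.4 degrees; all at rest and let go; on the way the cap was pressed with over 8 N, the wedge taking over 7 N (all of step 1 and angle between wedge's own z axis and vertical below 0.03 rad and linear speed of each of microscope, wedge below 0.01 m/s); the robot touches nothing.
It fails at once if the wedge is picked up or stood on edge instead of being slid along the bench (height (world z) of wedge above 0.008 m or angle between wedge's own z axis and vertical above 0.25 rad).
It fails at once if the microscope is shoved more than 15 mm out of its place (distance of microscope from where it was at the start of the episode above 0.015 m).
It fails at once if the microscope is lifted or tipped (more than about 2.5 degrees) (angle between microscope's own z axis and vertical above 0.045 rad or height (world z) of microscope above 0.01 m).
It fails at once if the phone or another thing on the bench is disturbed (moved more than 20 mm) (distance of any of phone, magnetizer, dispenser, solder_reel, flux_jar, tin, screwdriver from where it was at the start of the episode above 0.02 m).
It also fails if it takes over 51 s, if anything falls off the work surface, if the arm or the gripper's body presses on something with over 40 N, if the wrist force passes 120 N, or if a joint passes its speed limit or range.

ROBOT

A 6-joint arm with a two-finger parallel gripper is mounted at the origin on the work surface. World frame = base frame: x ahead of the robot, y to its left, z up, the work surface at z = 0. Lengths are in m, angles in rad, forces in N, time in s.
With the tool pointing down it reaches from about 0.25 to 0.725 m from the base axis. Payload 4 kg.
Tool frame: the origin (TCP) lies midway between the tips of the shut fingers; the grasp point (between the pads) lies 19 mm behind it (bot.grip_point_offset is the distance from the TCP to the grasp point, in m); z points along the fingers, y is the line along which they close (so a half turn about z gives the same grasp; the last joint's range is limited). The gripper opens to 85 mm and grips with 20 to 120 N. Pads are 22 mm wide; open, the fingers measure 114 mm over their backs; the gripper's body (76 mm by 85 mm) begins 54 mm behind the grasp point. The pads swing forward as they close: fully open they stand 13 mm farther back than shut.
Start: joints at [-1.293, 0.241, 0.005, 1.335, 0, 1.571], TCP at [0.137, -0.481, 0.231] pointing down, gripper open.
Joint ranges: [-2.72, 2.72], [-1.05, 1.87], [-1.09, 1.28], [-1.99, 2.15], [-1.42, 1.44], [-3.14, 3.14]. Speed limits (rad/s): [2.79, 2.79, 3.14, 3.14, 3.14, 3.14].

INTERFACE

Orientations are given as a unit quaternion [x, y, z, w].
In Python, from workcell import bot gives the robot as it stands.
- The arm moves only by the tool step_arm, never from a script. Its argument "targets" is text: rows parted by semicolons, each of 7 numbers parted by spaces: the opening, from -1 (shut) to 1 (fully open), so that 0 is half open, then the shift along the world's x, y, z normalised to -1 to 1, where 1 is 0.5 m, then the turn, a rotation vector about the world's x, y, z normalised to -1 to 1, where 1 is pi/4 rad. In form: gripper x y z wx wy wz; .... A call has 1 to 10 rows; each row is the pose to reach, as a shift and turn from the pose commanded when the call began; what a row does not reach only later rows make up. A row lasts 1/12 s, in which the tool goes at most 41.7 mm and 7.16 degrees, less where a joint would pass 70% of its speed; a pose out of reach is approached as far as the arm can. A call with a number of a shift or a turn outside -1 to 1 is refused whole. A call with a gripper value outside its range is refused whole. The fingers move at their own pace and stop on an object; the grip force is fixed at half the most. Time passes only in rows, so rows that repeat a pose let the fingers close. It gives the time, the measured TCP pose, the force, the opening and the grip force at its end, in the units of the state.
- bot.get_obs(): the state, without advancing time (a new reading comes with each control period).
- bot.camera(name): name is "side" or "top" or "wrist"; returns the picture (420x560x3 uint8, red, green, blue); there is no depth.
- bot.camera_info(name): a dict with "vertical_fov" (degrees; the focal length in pixels is half the picture's height over the tangent of half this angle, whatever the lens; pixels are square), "cx", "cy" (the principal point, pixels), "pose" (4x4, takes a point from camera to world coordinates). Camera axes: x right, y up, looking along -z (the intrinsics and any distortion apply to the point x, -y, -z); pixel columns grow to the right and rows downward; lengths in m; the calibration is good to about 2 mm. A picture is of the moment at which its call begins: read the wrist's pose just before it. camera_info takes no time and is no camera call; for the wrist camera it gives the pose at the moment of the call.
- bot.job_done(): hands the job in; it is judged then, once.
The state is a dict: "clock": time; "joint_pos": joint angles; "joint_vel": joint speeds; "tau": joint torques, N m; "eef_pos": TCP position; "tool_rot": TCP orientation; "ft_force": force on the tool from outside, world axes, zero at the start; "ft_torque": the same for the moment, N m; "grip_width": finger opening in m; "grasp_force": force on a finger pad.
Only numpy, scipy, OpenCV 4.12 (cv2) and the standard library are available. Lean on these libraries where they do the work, as an engineer would, in place of code of your own. Each camera call takes 0.05 s, during which the arm holds its last target. There are 200 camera calls.

## Working session

There is one attempt and no reset: what is moved stays moved. The work goes in short steps, Python scripts to look and compute and a tool call to move; the robot and the scene stay as the last step left them, time stands still between calls to the robot, and variables do not carry over. Pictures are saved under pics/ and viewed, at most 10 in all, crops included, and the job is handed in when it is done.

Besides the shell and the picture viewer there is one more tool, called after "Request:" by a JSON object that holds its "method" and its "body". step_arm: Moves the arm, as the interface text tells. Scaled input: -1 to 1 covers 0.5 m each way for a shift and pi/4 rad each way for a turn. Its arguments: {"type":"object","properties":{"targets":{"type":"string"}},"required":["targets"]}

```bash
ls; mkdir -p pics; python3 - <<'E'
from workcell import bot
import cv2,numpy as np
ims=[]
for n in("top","side"):
    i=bot.camera_info(n);print(n,i)
    im=bot.camera(n)[:,:,::-1];cv2.imwrite(f"pics/{n}0.png",im)
o=bot.get_obs();print(o)
E
```

```text
pics
top {'vertical_fov': 47.84293950315768, 'cx': 280.2622220897231, 'cy': 202.98984813055358, 'pose': array([[-0.00476811,  0.99704607, -0.07665772,  0.40094478],
       [-0.99972867, -0.00300497,  0.02309899, -0.03390055],
       [ 0.0228004 ,  0.07674706,  0.99678986,  1.40664232],
       [ 0.        ,  0.        ,  0.        ,  1.        ]])}
side {'vertical_fov': 56.8029075691414, 'cx': 282.3497992588931, 'cy': 209.0510502872944, 'pose': array([[-0.87554915,  0.28590131, -0.38945363,  0.0668337 ],
       [-0.48269386, -0.48344917,  0.73026265,  0.72029352],
       [ 0.02050202,  0.82736771,  0.56128632,  0.72637706],
       [ 0.        ,  0.        ,  0.        ,  1.        ]])}
{'clock': 0.1, 'joint_pos': array([-1.29300058e+00,  2.41311917e-01,  3.83583988e-03,  1.33520577e+00,
        1.62966156e-05,  1.57083259e+00]), 'joint_vel': array([ 0.00167172, -0.00083129,  0.00234057,  0.00133409,  0.00012977,
       -0.00042597]), 'tau': array([ 3.18442635e-04, -3.73137188e+01,  2.53009915e+01,  1.08528428e-02,
        8.61031003e-05, -2.07178488e-07]), 'eef_pos': array([ 0.13696422, -0.48027286,  0.23050601]), 'tool_rot': array([ 9.90371260e-01,  1.38433659e-01, -1.22473519e-04, -9.34804157e-04]), 'ft_force': array([-1.2185393 , -0.11607641,  0.05909449]), 'ft_torque': array([-0.04089497, -0.0259524 ,  0.03863829]), 'grasp_force': 0.0, 'grip_width': 0.08529378816851801}
```

View pics/top0.png

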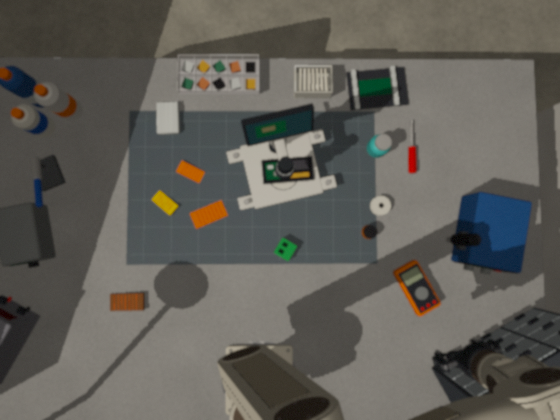

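View pics/side0.png

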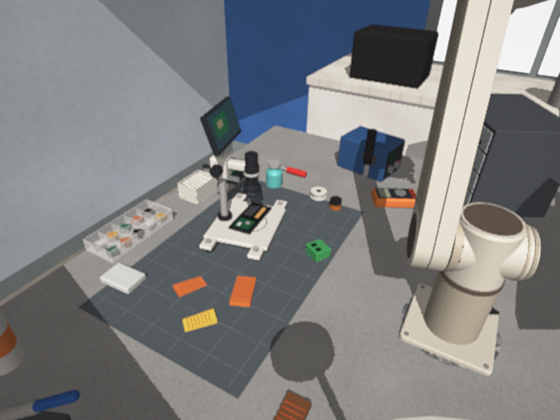

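The top view shows these wedge look-alikes: large orange (209,214), small orange (190,172), yellow (165,203) and brown (127,301). By the description I choose the large orange one. The front-left lug with the high foot is at (247,201) and its rear-left neighbour at (235,156).

```bash
cat > h.py <<'E'
from workcell import bot
import cv2,numpy as np
def ray(i,u,v):
    f=210/np.tan(np.radians(i["vertical_fov"]/2)); P=i["pose"]
    d=P[:3,:3]@np.array([(u-i["cx"])/f,-(v-i["cy"])/f,-1]); return P[:3,3],d
def onz(i,u,v,z):
    p,d=ray(i,u,v); return p+d*(z-p[2])/d[2]
def proj(i,p):
    f=210/np.tan(np.radians(i["vertical_fov"]/2)); P=i["pose"]
    c=P[:3,:3].T@(np.array(p)-P[:3,3]); return i["cx"]+f*c[0]/-c[2], i["cy"]-f*c[1]/-c[2]
def orange(im):
    h=cv2.cvtColor(im,cv2.COLOR_BGR2HSV); m=cv2.inRange(h,(3,150,120),(17,255,255))
    return [c for c in cv2.findContours(m,0,cv2.CHAIN_APPROX_NONE)[0] if cv2.contourArea(c)>150]
E
python3 - <<'E'
from h import *
im=cv2.imread("pics/top0.png"); i=bot.camera_info("top")
for c in orange(im):
    r=cv2.minAreaRect(c); print(r, cv2.contourArea(c))
    if 195<r[0][0]<225: print(np.array([onz(i,*p,.009) for p in cv2.boxPoints(r)]).round(4))
for u,v in((235,156),(247,201),(318,137),(330,183)): print(onz(i,u,v,.04).round(3))
cv2.imwrite("pics/c0.png",cv2.resize(im[130:250,140:300],None,fx=5,fy=5,interpolation=cv2.INTER_CUBIC))
E
```

```text
((124.5, 301.5), (15.0, 25.0), 90.0) 336.5
((414.6642150878906, 301.0212097167969), (45.649635314941406, 21.422042846679688), 28.393022537231445) 171.5
((208.26332092285156, 214.06805419921875), (17.296920776367188, 34.920196533203125), 67.61986541748047) 554.0
[[0.4805 0.2031 0.009 ]
 [0.5195 0.1085 0.009 ]
 [0.4721 0.0889 0.009 ]
 [0.4334 0.1834 0.009 ]]
((190.10000610351562, 171.30001831054688), (26.385601043701172, 12.969193458557129), 26.56505012512207) 320.0
[0.644 0.066 0.04 ]
[0.512 0.031 0.04 ]
[ 0.7   -0.177  0.04 ]
[ 0.564 -0.211  0.04 ]
```

View pics/c0.png

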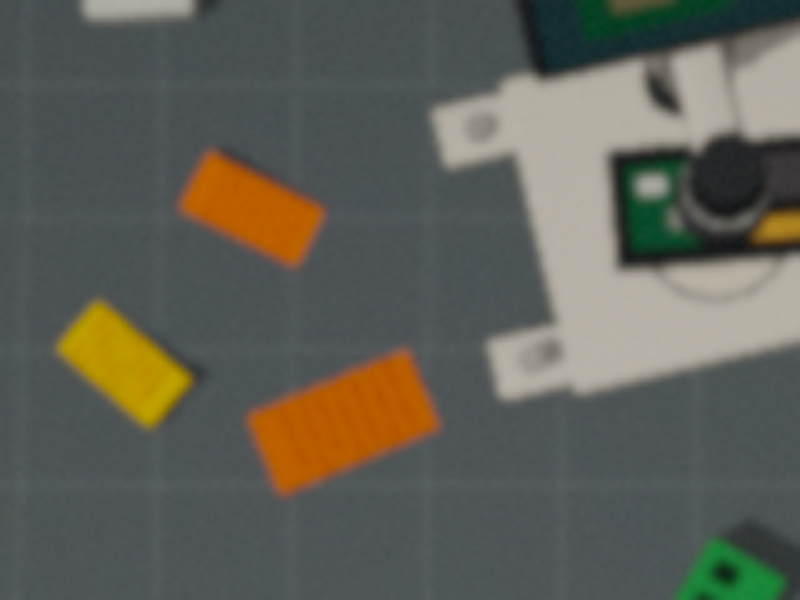

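The crop shows the large ribbed orange wedge at full-image (209,214). Its near end points to the front-left lug, whose steel cap is at (248,201). I'll swing the arm round in front of the microscope.

Request:
{"method": "step_arm", "body": {"targets": "-0.6 0.326 0.66 0.14 0 0 1;-0.6 0.326 0.66 0.14 0 0 1;-0.6 0.326 0.66 0.14 0 0 1;-0.6 0.326 0.66 0.14 0 0 1;-0.6 0.326 0.66 0.14 0 0 1;-0.6 0.326 0.66 0.14 0 0 1;-0.6 0.326 0.66 0.14 0 0 1;-0.6 0.326 0.66 0.14 0 0 1;-0.6 0.326 0.66 0.14 0 0 1;-0.6 0.326 0.66 0.14 0 0 1"}}

```text
clock: 0.93
eef_pos: [0.303, -0.145, 0.3026]
tool_rot: [0.859, 0.513, 0.002, 0.0]
ft_force: [-0.3, -0.5, -0.3]
grip_width: 0.0168
grasp_force: 0.0
```

Request:
{"method": "step_arm", "body": {"targets": "-0.6 0.04 0.59 -0.04 0 0 1;-0.6 0.04 0.59 -0.04 0 0 1;-0.6 0.04 0.59 -0.04 0 0 1;-0.6 0.04 0.59 -0.04 0 0 1;-0.6 0.04 0.59 -0.04 0 0 1;-0.6 0.04 0.59 -0.04 0 0 1;-0.6 0.04 0.59 -0.04 0 0 1;-0.6 0.14 0.66 -0.04 0 0 1;-0.6 0.14 0.66 -0.04 0 0 1;-0.6 0.14 0.66 -0.04 0 0 1"}}

```text
clock: 1.77
eef_pos: [0.3727, 0.1819, 0.28]
tool_rot: [0.601, 0.799, 0.0, -0.0]
ft_force: [0.9, -0.9, -0.1]
grip_width: 0.0169
grasp_force: 0.0
```

```bash
python3 - <<'E'
from h import *
o=bot.get_obs();print(o["joint_pos"].round(2),o["eef_pos"]);i=bot.camera_info("wrist");print(i)
im=bot.camera("wrist")[:,:,::-1];cv2.imwrite("pics/w1.png",im)
for c in orange(im):
    r=cv2.minAreaRect(c);print(r,np.array([onz(i,*p,.009) for p in cv2.boxPoints(r)]).round(4))
E
```

```text
[ 0.45  0.05 -0.09  1.43  0.    1.74] [0.37266008 0.1818817  0.28002492]
{'vertical_fov': 70.03040054438037, 'cx': 282.1401035574607, 'cy': 206.61963635326933, 'pose': array([[ 9.61146511e-01, -2.65931972e-01, -7.40106084e-02,
         3.54177662e-01],
       [ 2.76038698e-01,  9.26096123e-01,  2.57193715e-01,
         2.48381258e-01],
       [ 1.44905596e-04, -2.67630634e-01,  9.63521574e-01,
         4.23974921e-01],
       [ 0.00000000e+00,  0.00000000e+00,  0.00000000e+00,
         1.00000000e+00]])}
((344.8088073730469, 213.51470947265625), (65.26873016357422, 35.2803955078125), 85.60128784179688) [[0.4338 0.1882 0.009 ]
 [0.48   0.2054 0.009 ]
 [0.5208 0.1151 0.009 ]
 [0.4718 0.0965 0.009 ]]
((441.0433654785156, 203.00189208984375), (26.72183609008789, 56.20800018310547), 47.48955535888672) [[0.5676 0.1811 0.009 ]
 [0.6018 0.2485 0.009 ]
 [0.6384 0.2296 0.009 ]
 [0.6049 0.1604 0.009 ]]
```

View pics/w1.png

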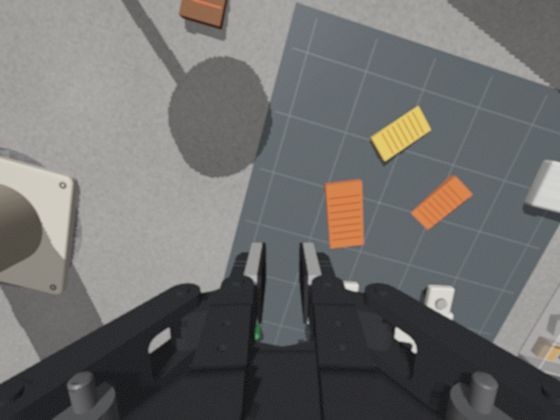

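The wrist view shows the wedge at (345,213) with its blunt end at the top. The tool is already nearly square to that end, and the lug at about (350,285) is partly hidden by a finger. I'll lower the fingers behind the blunt face.

Request:
{"method": "step_arm", "body": {"targets": "-0.6 0.15 0.082 0 0 0 0.05;-0.6 0.15 0.082 0 0 0 0.05;-0.6 0.15 0.082 -0.1 0 0 0.05;-0.6 0.15 0.082 -0.46 0 0 0.05;-0.6 0.15 0.082 -0.46 0 0 0.05;-0.6 0.15 0.082 -0.46 0 0 0.05;-0.6 0.15 0.082 -0.46 0 0 0.05;-0.6 0.15 0.082 -0.46 0 0 0.05;-0.6 0.15 0.082 -0.46 0 0 0.05"}}

```text
clock: 2.57
eef_pos: [0.44, 0.2163, 0.0462]
tool_rot: [0.587, 0.809, -0.006, -0.003]
ft_force: [-1.0, -0.5, -0.7]
grip_width: 0.017
grasp_force: 0.0
```

```bash
python3 - <<'E'
from h import *
o=bot.get_obs();print(o["eef_pos"],o["ft_force"])
i=bot.camera_info("wrist");im=bot.camera("wrist")[:,:,::-1];cv2.imwrite("pics/w2.png",im)
print(proj(i,o["eef_pos"]),i["pose"][:3,3])
E
```

```text
[0.4400148  0.21629367 0.04619397] [-1.03327884 -0.53519988 -0.6669355 ]
(np.float64(280.9204285882347), np.float64(259.9275898411537)) [0.42094263 0.28295018 0.18997311]
```

View pics/w2.png

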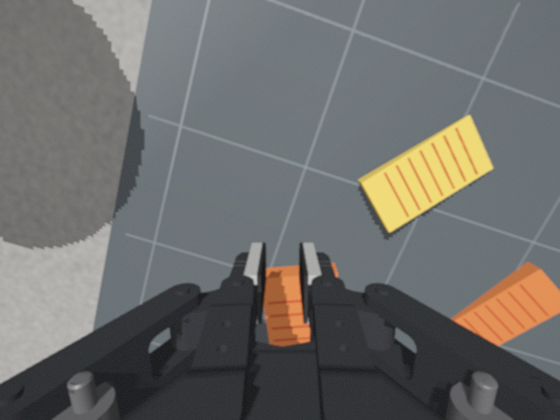

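The picture shows the wedge's blunt edge at row about 267, from under the left finger to (337,265), just ahead of the fingertips. The yellow wedge's corner at (388,232) is clear to the right.

```bash
python3 - <<'E'
from h import *
i=bot.camera_info("wrist")
for p in((266,269),(285,267),(334,263),(339,277)): print(onz(i,*p,.015).round(4))
print("yellow",onz(i,388,232,.01).round(4), onz(i,362,184,.01).round(4))
o=bot.get_obs();print(o["eef_pos"])
i=bot.camera_info("top");im=bot.camera("top")[:,:,::-1]
s=bot.camera_info("side");sm=bot.camera("side")[:,:,::-1]
a=cv2.resize(im[185:215,230:265],None,fx=11,fy=11,interpolation=cv2.INTER_CUBIC)
b=cv2.resize(sm[235:265,235:275],None,fx=11,fy=11,interpolation=cv2.INTER_CUBIC)
cv2.imwrite("pics/cap.png",np.hstack([a,b]))
E
```

```text
[0.4397 0.1926 0.015 ]
[0.451  0.1979 0.015 ]
[0.4804 0.2105 0.015 ]
[0.4871 0.2021 0.015 ]
yellow [0.5074 0.2399 0.01  ] [0.4795 0.2641 0.01  ]
[0.44225813 0.21754919 0.04912304]
```

View pics/cap.png

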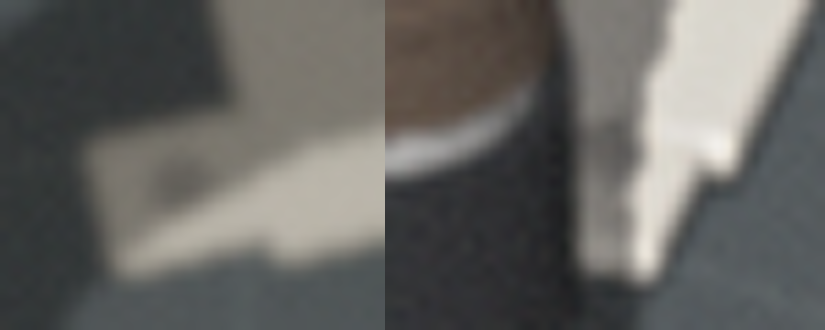

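```bash
python3 - <<'E'
from h import *
i=bot.camera_info("top")
print(onz(i,246.8,201.2,.049)); e=onz(i,239.9,204.5,.037); print(e, e+.023*np.array([.258,-.966,0]))
print(onz(i,238.4,198.5,.037),onz(i,241.4,210.5,.037))
o=bot.get_obs();print(o["eef_pos"])
E
```

```text
[0.51080131 0.03078216 0.049     ]
[0.50224254 0.05130349 0.037     ] [0.50817654 0.02908549 0.037     ]
[0.51969545 0.05567496 0.037     ] [0.48482106 0.04693989 0.037     ]
[0.44600153 0.21976903 0.05279196]
```

Request:
{"method": "step_arm", "body": {"targets": "-0.6 0.004 0.004 -0.04 0 0 -0.03;-0.6 0.004 0.004 -0.07 0 0 -0.03;-0.6 0.004 0.004 -0.088 0 0 -0.03;-0.6 0.004 0.004 -0.088 0 0 -0.03;-0.6 0.004 0.004 -0.088 0 0 -0.03;-0.6 0.004 0.004 -0.088 0 0 -0.03;-0.6 0.004 0.004 -0.088 0 0 -0.03"}}

```text
clock: 3.3
eef_pos: [0.4482, 0.2227, 0.0087]
tool_rot: [0.596, 0.803, 0.001, 0.001]
ft_force: [-0.7, 0.5, 0.6]
grip_width: 0.0172
grasp_force: 0.0
```

Request:
{"method": "step_arm", "body": {"targets": "-0.6 0.006 -0.019 0 0 0 0;-0.6 0.012 -0.038 0 0 0 0;-0.6 0.018 -0.057 0 0 0 0;-0.6 0.024 -0.076 0 0 0 0;-0.6 0.03 -0.096 0 0 0 0;-0.6 0.036 -0.115 0 0 0 0;-0.6 0.042 -0.134 0 0 0 0;-0.6 0.047 -0.153 0 0 0 0;-0.6 0.055 -0.18 0 0 0 0;-0.6 0.055 -0.18 0 0 0 0"}}

```text
clock: 4.13
eef_pos: [0.4751, 0.1297, 0.0072]
tool_rot: [0.597, 0.802, -0.001, 0.0]
ft_force: [0.3, -0.2, 0.1]
grip_width: 0.0171
grasp_force: 0.0
```

```bash
python3 - <<'E'
from h import *
o=bot.get_obs();print(o["eef_pos"],o["ft_force"])
i=bot.camera_info("top");im=bot.camera("top")[:,:,::-1];s=bot.camera_info("side");sm=bot.camera("side")[:,:,::-1]
print([proj(i,(.510,.030,.049)),proj(s,(.510,.030,.007))])
for c in orange(im):
  r=cv2.minAreaRect(c)
  if 200<r[0][0]<270: print(np.array([onz(i,*p,.009) for p in cv2.boxPoints(r)]).round(4))
a=cv2.resize(im[150:250,190:290],None,fx=4,fy=4,interpolation=cv2.INTER_CUBIC)
b=cv2.resize(sm[210:310,205:305],None,fx=4,fy=4,interpolation=cv2.INTER_CUBIC)
cv2.imwrite("pics/p1.png",np.hstack([a,b]))
E
```

```text
[0.47508603 0.12969309 0.00718609] [ 0.2654294  -0.1663727   0.12820327]
[(np.float64(247.0724228196016), np.float64(201.47720147530515)), (np.float64(257.3463268694444), np.float64(257.49136193415035))]
[[0.5041 0.1177 0.009 ]
 [0.5286 0.0242 0.009 ]
 [0.4815 0.0119 0.009 ]
 [0.4572 0.1052 0.009 ]]
```

View pics/p1.png

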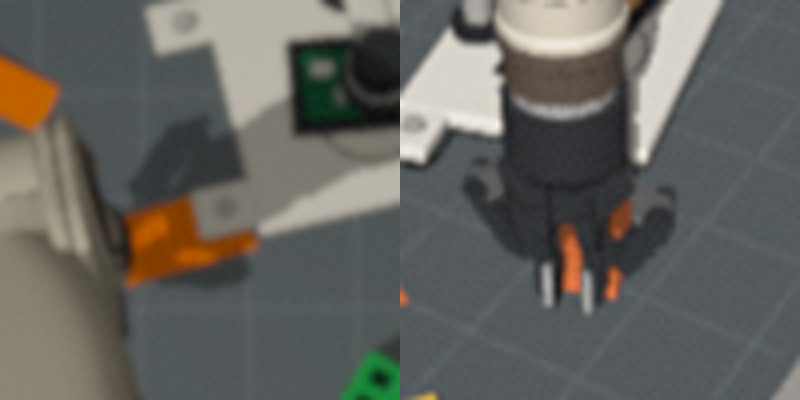

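The top crop shows the thin end under the lug and the cap at (246,202). The foot is about 5–8 mm to the +x side of the wedge's midline. I'll push on slowly, biased toward +x, and watch the force.

Request:
{"method": "step_arm", "body": {"targets": "-0.6 0.002 -0.0046 0 0 0 0;-0.6 0.004 -0.0092 0 0 0 0;-0.6 0.006 -0.0138 0 0 0 0;-0.6 0.008 -0.0184 0 0 0 0;-0.6 0.008 -0.0184 0 0 0 0;-0.6 0.008 -0.0184 0 0 0 0"}}

```text
clock: 4.73
eef_pos: [0.4787, 0.123, 0.0073]
tool_rot: [0.596, 0.803, -0.0, 0.0]
ft_force: [0.8, -0.2, -0.7]
grip_width: 0.0173
grasp_force: 0.0
```

Request:
{"method": "step_arm", "body": {"targets": "-0.6 0.002 -0.0046 0 0 0 0;-0.6 0.004 -0.0092 0 0 0 0;-0.6 0.006 -0.0138 0 0 0 0;-0.6 0.006 -0.0138 0 0 0 0;-0.6 0.006 -0.0138 0 0 0 0"}}

```text
clock: 5.15
eef_pos: [0.4818, 0.1158, 0.0073]
tool_rot: [0.596, 0.803, -0.0, 0.0]
ft_force: [-0.0, 0.2, -0.1]
grip_width: 0.0172
grasp_force: 0.0
```

Request:
{"method": "step_arm", "body": {"targets": "-0.6 0.0015 -0.0037 0 0 0 0;-0.6 0.003 -0.0074 0 0 0 0;-0.6 0.0045 -0.011 0 0 0 0;-0.6 0.0045 -0.011 0 0 0 0;-0.6 0.0045 -0.011 0 0 0 0"}}

```text
clock: 5.57
eef_pos: [0.484, 0.1104, 0.0073]
tool_rot: [0.596, 0.803, -0.0, 0.0]
ft_force: [0.6, -0.8, 0.1]
grip_width: 0.0167
grasp_force: 0.0
```

Request:
{"method": "step_arm", "body": {"targets": "-0.6 0.001 -0.0025 0 0 0 0;-0.6 0.0025 -0.006 0 0 0 0;-0.6 0.0035 -0.0085 0 0 0 0;-0.6 0.0035 -0.0085 0 0 0 0"}}

```text
clock: 5.9
eef_pos: [0.4853, 0.1071, 0.0073]
tool_rot: [0.596, 0.803, 0.001, -0.001]
ft_force: [-1.9, 5.8, 1.3]
grip_width: 0.017
grasp_force: 2.5
```

Request:
{"method": "step_arm", "body": {"targets": "-0.6 0 0 0 0 0 0;-0.6 0 0 0 0 0 0;-0.6 0 0 0 0 0 0"}}

```text
clock: 6.15
eef_pos: [0.4853, 0.1071, 0.0073]
tool_rot: [0.596, 0.803, 0.0, -0.001]
ft_force: [-1.6, 4.2, 0.4]
grip_width: 0.0171
grasp_force: 2.5
```

```bash
python3 - <<'E'
from h import *
o=bot.get_obs();print(o["eef_pos"],o["ft_force"])
i=bot.camera_info("top");im=bot.camera("top")[:,:,::-1]
for c in orange(im):
  r=cv2.minAreaRect(c)
  if 200<r[0][0]<270: print(r,np.array([onz(i,*p,.009) for p in cv2.boxPoints(r)]).round(4))
E
```

```text
[0.48530604 0.10710082 0.00733353] [-1.59388624  4.19004494  0.407451  ]
```

Request:
{"method": "step_arm", "body": {"targets": "-0.6 0.0003 -0.0008 0 0 0 0;-0.6 0.0003 -0.0008 0 0 0 0;-0.6 0.0003 -0.0008 0 0 0 0;-0.6 0.0003 -0.0008 0 0 0 0"}}

```text
clock: 6.53
eef_pos: [0.4853, 0.107, 0.0073]
tool_rot: [0.596, 0.803, 0.001, -0.001]
ft_force: [-3.3, 6.1, 0.8]
grip_width: 0.0174
grasp_force: 2.9
```

Request:
{"method": "step_arm", "body": {"targets": "-0.6 -0.006 0.02 0 0 0 0;-0.6 -0.02 0.067 0 0 0 0;-0.6 -0.02 0.067 0.06 0 0 0;-0.6 -0.02 0.067 0.14 0 0 0;-0.6 -0.02 0.067 0.22 0 0 0;-0.6 -0.02 0.12 0.3 0 0 0;-0.6 -0.02 0.18 0.3 0 0 0;-0.6 -0.02 0.18 0.3 0 0 0;-0.6 -0.02 0.18 0.3 0 0 0"}}

```text
clock: 7.28
eef_pos: [0.4763, 0.1972, 0.1582]
tool_rot: [0.595, 0.804, 0.001, 0.001]
ft_force: [-0.7, 0.2, -0.8]
grip_width: 0.0171
grasp_force: 0.0
```

```bash
python3 - <<'E'
from h import *
o=bot.get_obs();print(o["eef_pos"],o["ft_force"])
i=bot.camera_info("top");im=bot.camera("top")[:,:,::-1];s=bot.camera_info("side");sm=bot.camera("side")[:,:,::-1]
for c in orange(im):
  r=cv2.minAreaRect(c)
  if 200<r[0][0]<270: print(r,np.array([onz(i,*p,.009) for p in cv2.boxPoints(r)]).round(4))
a=cv2.resize(im[170:230,210:270],None,fx=6,fy=6,interpolation=cv2.INTER_CUBIC)
b=cv2.resize(sm[220:280,225:285],None,fx=6,fy=6,interpolation=cv2.INTER_CUBIC)
cv2.imwrite("pics/p2.png",np.hstack([a,b]))
E
```

```text
[0.476344   0.19721241 0.15816001] [-0.65135811  0.22308753 -0.8152477 ]
((239.3486328125, 205.99542236328125), (17.240873336791992, 28.255878448486328), 73.3007583618164) [[0.5125 0.1019 0.009 ]
 [0.5364 0.022  0.009 ]
 [0.4873 0.0074 0.009 ]
 [0.4636 0.0871 0.009 ]]
```

View pics/p2.png

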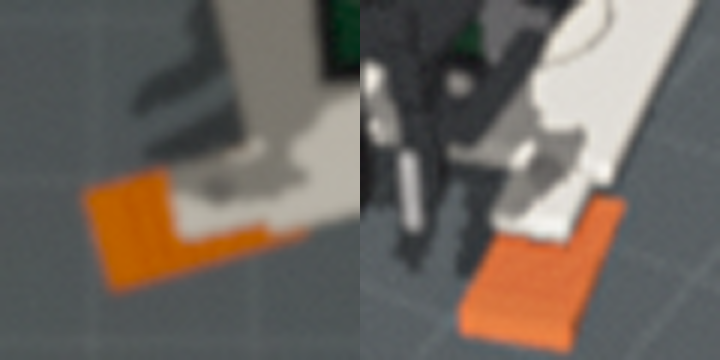

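The picture shows the wedge under the lug and squarely aligned, with the foot about 3 mm off the midline and at wedge x of about 16 mm. Now I'll shut the fingers and move over the cap at about (0.510, 0.031).

Request:
{"method": "step_arm", "body": {"targets": "-1 0.064 -0.3 0 0 0 0;-1 0.064 -0.3 0 0 0 0;-1 0.064 -0.3 0 0 0 0;-1 0.064 -0.34 0 0 0 0;-1 0.064 -0.34 0 0 0 0;-1 0.064 -0.34 0 0 0 0;-1 0.064 -0.34 0 0 0 0;-1 0.064 -0.34 0 0 0 0;-1 0.064 -0.34 0 0 0 0;-1 0.064 -0.34 0 0 0 0"}}

```text
clock: 8.22
eef_pos: [0.5075, 0.0272, 0.1571]
tool_rot: [0.595, 0.804, -0.0, -0.0]
ft_force: [0.3, -0.2, -0.3]
grip_width: -0.0003
grasp_force: 0.0
```

Request:
{"method": "step_arm", "body": {"targets": "-1 0.005 0.008 -0.07 0 0 0;-1 0.005 0.008 -0.14 0 0 0;-1 0.005 0.008 -0.18 0 0 0;-1 0.005 0.008 -0.195 0 0 0;-1 0.005 0.008 -0.195 0 0 0;-1 0.005 0.008 -0.195 0 0 0;-1 0.005 0.008 -0.195 0 0 0;-1 0.005 0.008 -0.195 0 0 0"}}

```text
clock: 8.88
eef_pos: [0.5119, 0.0302, 0.0616]
tool_rot: [0.596, 0.803, 0.001, 0.001]
ft_force: [0.1, -0.7, -0.3]
grip_width: -0.0005
grasp_force: 0.0
```

Request:
{"method": "step_arm", "body": {"targets": "-1 0 0 -0.004 0 0 0;-1 0 0 -0.008 0 0 0;-1 0 0 -0.012 0 0 0;-1 0 0 -0.012 0 0 0"}}

```text
clock: 9.22
eef_pos: [0.51, 0.0298, 0.0536]
tool_rot: [0.596, 0.803, -0.0, -0.0]
ft_force: [-0.3, 0.2, -0.2]
grip_width: 0.0001
grasp_force: 0.0
```

Request:
{"method": "step_arm", "body": {"targets": "-1 0 0 -0.002 0 0 0;-1 0 0 -0.004 0 0 0;-1 0 0 -0.006 0 0 0;-1 0 0 -0.006 0 0 0"}}

```text
clock: 9.55
eef_pos: [0.5101, 0.0299, 0.0505]
tool_rot: [0.596, 0.803, -0.0, -0.0]
ft_force: [-0.2, 0.0, 0.9]
grip_width: 0.0001
grasp_force: 0.0
```

Request:
{"method": "step_arm", "body": {"targets": "-1 0 0 -0.001 0 0 0;-1 0 0 -0.002 0 0 0;-1 0 0 -0.002 0 0 0"}}

```text
clock: 9.8
eef_pos: [0.5102, 0.0299, 0.0497]
tool_rot: [0.596, 0.803, -0.0, -0.0]
ft_force: [0.4, -1.1, -0.6]
grip_width: 0.0
grasp_force: 0.0
```

Request:
{"method": "step_arm", "body": {"targets": "-1 0 0 -0.001 0 0 0;-1 0 0 -0.002 0 0 0;-1 0 0 -0.002 0 0 0"}}

```text
clock: 10.05
eef_pos: [0.5104, 0.0299, 0.0491]
tool_rot: [0.596, 0.803, 0.0, 0.0]
ft_force: [-0.7, 0.1, 2.5]
grip_width: 0.0002
grasp_force: 1.3
```

Request:
{"method": "step_arm", "body": {"targets": "-1 0 0 -0.001 0 0 0;-1 0 0 -0.002 0 0 0;-1 0 0 -0.002 0 0 0"}}

```text
clock: 10.3
eef_pos: [0.5105, 0.0299, 0.0489]
tool_rot: [0.596, 0.803, 0.0, 0.0]
ft_force: [-3.7, 0.4, 9.1]
grip_width: -0.0
grasp_force: 4.5
```

Request:
{"method": "step_arm", "body": {"targets": "-1 -0.0005 0 -0.001 0 0 0;-1 -0.0005 0 -0.0018 0 0 0;-1 -0.0005 0 -0.0018 0 0 0;-1 -0.0005 0 -0.0018 0 0 0;-1 -0.0005 0 -0.0018 0 0 0;-1 -0.0005 0 -0.0018 0 0 0;-1 -0.0005 0 -0.0018 0 0 0;-1 -0.0005 0 -0.0018 0 0 0"}}

```text
clock: 10.97
eef_pos: [0.5105, 0.0299, 0.0488]
tool_rot: [0.596, 0.803, 0.001, 0.001]
ft_force: [-3.4, -0.7, 12.5]
grip_width: 0.0
grasp_force: 6.8
```

Request:
{"method": "step_arm", "body": {"targets": "-1 -0.0005 0 -0.0015 0 0 0;-1 -0.0005 0 -0.0015 0 0 0;-1 -0.0005 0 -0.0015 0 0 0;-1 -0.0005 0 -0.0015 0 0 0;-1 -0.0005 0 -0.0015 0 0 0;-1 -0.0005 0 -0.0015 0 0 0;-1 -0.0005 0 -0.0015 0 0 0"}}

```text
clock: 11.55
eef_pos: [0.5106, 0.0299, 0.0488]
tool_rot: [0.596, 0.803, 0.001, 0.001]
ft_force: [-5.1, -0.7, 18.3]
grip_width: 0.0002
grasp_force: 8.8
```

Request:
{"method": "step_arm", "body": {"targets": "-1 0 0 0.005 0 0 0;-1 0 0 0.015 0 0 0;-1 0 0 0.06 0 0 0;-1 0 0 0.12 0 0 0;-1 0 0 0.2 0 0 0;-1 -0.02 0.07 0.24 0 0 0;-1 -0.04 0.14 0.24 0 0 0;-1 -0.06 0.2 0.24 0 0 0;-1 -0.06 0.2 0.24 0 0 0;-1 -0.06 0.2 0.24 0 0 0"}}

```text
clock: 12.38
eef_pos: [0.4792, 0.1312, 0.1661]
tool_rot: [0.595, 0.804, -0.0, 0.0]
ft_force: [0.8, -0.1, 0.0]
grip_width: -0.0001
grasp_force: 0.0
```

```bash
python3 - <<'E'
from h import *
i=bot.camera_info("top");im=bot.camera("top")[:,:,::-1];sm=bot.camera("side")[:,:,::-1]
for c in orange(im):
  r=cv2.minAreaRect(c)
  if 200<r[0][0]<270: print(r,np.array([onz(i,*p,.009) for p in cv2.boxPoints(r)]).round(4))
a=cv2.resize(im[130:230,200:300],None,fx=4,fy=4,interpolation=cv2.INTER_CUBIC)
b=cv2.resize(sm[190:290,200:300],None,fx=4,fy=4,interpolation=cv2.INTER_CUBIC)
cv2.imwrite("pics/p3.png",np.hstack([a,b]))
E
```

```text
((239.32110595703125, 205.90370178222656), (17.43243980407715, 28.255878448486328), 73.3007583618164) [[0.513  0.1021 0.009 ]
 [0.5369 0.0222 0.009 ]
 [0.4873 0.0074 0.009 ]
 [0.4636 0.0871 0.009 ]]
```

View pics/p3.png

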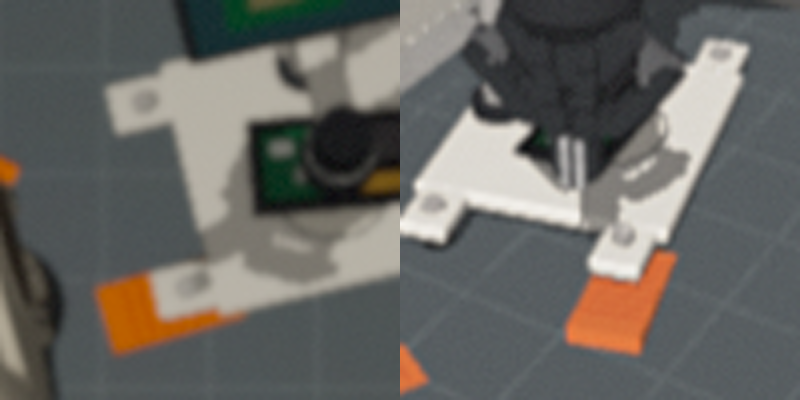

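The wedge hasn't moved under the pressed foot (cap at top-view pixel (248,201)). The phone and microscope are in place and the arm is clear.

Request:
{"method": "step_arm", "body": {"targets": "-1 0 0 0 0 0 0;-1 0 0 0 0 0 0;-1 0 0 0 0 0 0;-1 0 0 0 0 0 0"}}

```text
clock: 12.82
eef_pos: [0.48, 0.1292, 0.166]
tool_rot: [0.597, 0.802, -0.0, -0.0]
ft_force: [0.5, -0.9, -0.3]
grip_width: -0.0001
grasp_force: 0.0
```

```bash
python3 -c "
from workcell import bot
print(bot.job_done())"
```

```text
the job is handed in; nothing more can be done
None
```

The job is handed in, with no verdict returned: the wedge was seated under the front-left foot with about 6–7 N, the cap was pressed at 12–18 N for over half a second with no sign of rocking, and the arm ended clear of everything.

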